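# Push a battery pack under the spring-closed hood of a test bay

## Task

Press the long bar beside the test bay's lane down with one fingertip so that its spring-closed hood stands open, and while you keep it open push the battery pack along the lane with the other fingertip until it is fully home against the back stop. Then let go and move clear, so that the hood closes and its lip drops into the groove across the pack. Only push the pack, do not lift or tip it, never let the hood come down on top of it, and leave the other things on the bench where they are.

Things in the scene. Friction and masses are not known exactly. Their poses are not given: they have to be found in the camera images.
- bay: Fixed battery test bay on a grey base plate (X -205 to 78, Y -36 to 94 mm, 6 thick). Origin: bench surface (z = 0), on the lane's centre line, at the bay's mouth. +X: direction the pack is pushed; +Y: side of the press bar; Z up. Lane floor is the plate's top, 6 mm up, between two rails 47 mm apart and 16 mm above the bench, X -195 to 0.
- back_stop (a point): Middle of the back stop's face, on the lane floor, at bay X +55 mm. From the mouth (X 0) to X 67 the lane's side walls stand 44 mm above the bench; the hood covers this part.
- hinge (a point): Point on the hood's hinge at the mouth: bay X 0, Y +32 mm, 52 mm above the bench. The axis runs along X as a steel rod 7 mm thick from X -195 to +67 (end posts 58 mm high), so between lane and press bar.
- hood (a joint): Hood angle, rad: 0 closed, 0.6 fully open (hard stop). Hood and press bar are one rigid piece on the hinge rod: pressing the bar down lifts the hood. A spring always closes it: the bar's middle takes about 2 N to start and 4 N fully down, more with friction. At 0.45 or more the lip clears the top of the pack; fully open the hood's free edge stands 88 mm above the bench.
- lip (a point): Bottom middle of the hood's front lip (aluminium, 4 mm thick, bay X 0 to 4). Closed, it hangs across the mouth over bay Y -2 to -28 mm, down to 28 mm above the bench, and blocks the pack. The flat cover behind it is 54 mm above the bench, X 0 to 66, Y +31 to -28.
- press_bar (a point): Middle of the upper face (162 x 45 mm, bay X -192 to -30) of the steel press bar beside the lane; turns with the hood. Closed it slopes 0.6 rad: inner edge Y 55, 33 mm above the bench, outer edge Y 92, 58 mm. At 0.6 rad it is level, 23 mm up, Y 40 to 85; at 0.5 rad its middle is 26 mm up. A pressing tip can slide along it; tips 60 to 75 mm apart reach lane and bar.
- pack: White battery pack lying loose in the lane, 95 (x, along the lane) x 44 x 36 mm high, 0.28 kg. Origin: centre of its underside; the +x end goes in first. Groove across its top from x -13.5 to +2.5 mm, 18 deep. Starts 12 to 50 mm short of the mouth. Home: front end on the back stop (origin at bay X +7.5 mm); 40 mm stays outside and the lip drops into the groove.
- jar: Bystander: amber glass jar, 44 mm diameter, 55 mm high, on the bench on the side of the bay away from the press bar.
- reel: Bystander: grey plastic ring, 64 mm outside diameter, 22 mm high, lying flat on the bench on the side of the bay away from the press bar.
- screwdriver: Bystander: screwdriver 170 mm long lying on the bench.
- mug: Bystander: white mug, 78 mm diameter, 90 mm high.
- meter: Bystander: black hand-held meter 150 x 75 x 32 mm lying flat.
- charger: Bystander: white plug-in charger block 70 x 50 x 30 mm.
- parts_tray: Bystander: open aluminium tray 130 x 100 x 35 mm.

How it is judged:
By the outcome, as a careful person would: the job done as asked, in the order asked, and still so for the second after the job is handed in, with the robot touching nothing.
It also fails if it takes over 42 s, if anything falls off the work surface, if the arm or the gripper's body presses on something with over 40 N, if the wrist force passes 120 N, or if a joint passes its speed limit or range.

## Robot

A 7-joint arm with a two-finger parallel gripper is mounted at the origin on the work surface. World frame = base frame: x ahead of the robot, y to its left, z up, the work surface at z = 0. Lengths are in mm, angles in rad, forces in N, time in s.
With the tool pointing down it reaches from about 400 to 875 mm from the base axis. Payload 4.4 kg.
Tool frame: the origin (TCP) lies midway between the tips of the shut fingers; the grasp point (between the pads) lies 19 mm behind it; z points along the fingers, y is the direction in which the jaws open and shut (so a half turn about z gives the same grasp; the last joint's range is limited). The gripper opens to 85 mm and grips with 20 to 120 N. Pads are 22 mm wide; open, the fingers measure 114 mm over their backs; the gripper's body (76 mm by 85 mm) begins 54 mm behind the grasp point. The pads swing forward as they close: fully open they stand 13 mm farther back than shut.
Start: joints at [1.084, 0.628, 0.038, 1.517, -0.027, 0.996, -0.02], TCP at [265.547, -593.298, 231.313] pointing down, gripper open.
Joint ranges: [-3.06, 3.06], [-0.37, 2.12], [-1.25, 1.32], [0.18, 2.47], [-1.1, 4.24], [0.23, 1.98], [-2.94, 2.94]. Speed limits (rad/s): [2.57, 2.57, 3.14, 3.14, 3.14, 3.14, 3.14].

## Interface

Orientations are given as [roll, pitch, yaw] about the fixed x, y, z axes, in that order (R = Rz(yaw) Ry(pitch) Rx(roll)).
In Python, from cell import * gives the robot as it stands. The module is installed in compiled form; this text tells all that it offers.
- The arm moves only by the tool move_arm, never from a script. Its argument "series" is a list of rows, each a list of 2 entries, a list of its own where there are three numbers: the shift along the tool's x, y, z in m, then the turn about the tool's z in rad. In form: [[[x, y, z], yaw], ...]. A call has 1 to 5 rows; each row is the pose to reach, as a shift and turn from the pose measured when the call began, along the tool's axes at that moment; what a row does not reach only later rows make up. A row lasts 1/8 s, in which the tool goes at most 62.5 mm and 10.7 degrees, less where a joint would pass 70% of its speed; a pose out of reach is approached as far as the arm can. A call with a gripper value outside its range is refused whole. "claw" is the opening, from 0 (shut) to 1 (fully open), set as the call begins (left out, the last holds). The fingers move at their own pace and stop on an object; the grip force is fixed at half the most. Time passes only in rows, so rows that repeat a pose let the fingers close. It gives the time, the measured TCP pose, the force and the opening at its end, in the units of the state.
- read_state(): the state, without advancing time (a new reading comes with each control period).
- get_image(name): name is "scene" or "top" or "wrist"; returns the picture (384x512x3 uint8, blue, green, red); there is no depth.
- camera_model(name): a dict with "fov_y" (degrees; the focal length in pixels is half the picture's height over the tangent of half this angle, whatever the lens; pixels are square), "cx", "cy" (the principal point, pixels), "pose" (4x4, takes a point from camera to world coordinates); the wrist camera has in their place "tool_from_camera" (4x4, takes a point from camera to tool coordinates, whose origin is the TCP and whose axes are the flange's). Camera axes: x right, y down, z forward; pixel columns grow to the right and rows downward; lengths in mm; the calibration is good to about 2 mm. A picture is of the moment at which its call begins: read the wrist's pose just before it. camera_model takes no time and is no camera call.
- finish_job(): hands the job in, once; it reports no verdict.
The state is a dict: "clock": time; "qpos": joint angles; "qd": joint speeds; "tau": joint torques, N m; "eef_pos": TCP position; "tool_rot": TCP orientation; "force": force on the tool from outside, world axes, zero at the start; "torque": the same for the moment, N m; "width": finger opening in mm.
Only numpy, scipy, OpenCV 4.12 (cv2) and the standard library are available. Lean on these libraries where they do the work, as an engineer would, in place of code of your own. Each camera call takes 0.05 s, during which the arm holds its last target. There are 200 camera calls.

## Working session

There is one attempt and no reset: what is moved stays moved. The work goes in short steps, Python scripts to look and compute and a tool call to move; the robot and the scene stay as the last step left them, time stands still between calls to the robot, and variables do not carry over. Pictures are saved under pics/ and viewed, about 8 in all and at most 12, crops included, and the job is handed in when it is done.

Besides the shell and the picture viewer there is one more tool, called as a command line: name --argument value ..., lists and objects as JSON in quotes. move_arm: Moves the arm, as the interface text tells. Its arguments: {"type":"object","properties":{"series":{"type":"array"},"claw":{"type":"number"}},"required":["series"]}

```bash
mkdir -p pics
python3 - <<'E'
from cell import *
import cv2,numpy as np
s=read_state();print(s)
for n in("scene","top"):
    cv2.imwrite(f"pics/{n}0.png",cv2.resize(get_image(n),(800,600)))
    print(n,camera_model(n))
print(camera_model("wrist"))
E
```

```text
{'clock': 0.0, 'qpos': array([ 1.08416775,  0.62932498,  0.03843778,  1.51834926, -0.02700051,
        0.99629629, -0.02000079]), 'qd': array([-0.00112262,  0.00089735, -0.00087293,  0.00067136,  0.00026756,
        0.00081723, -0.00106988]), 'tau': array([ 1.47326311e-03, -5.63392246e+01,  1.22593246e+00, -1.93442845e+01,
        1.08363898e-02,  1.04389715e-02,  2.24264170e-05]), 'eef_pos': array([ 265.31530403, -592.71621624,  230.40870711]), 'tool_rot': array([-3.13973272e+00,  2.01904661e-05,  4.20831321e-01]), 'force': array([ 0.42000918,  0.06481031, -0.27219183]), 'torque': array([-0.00529721, -0.0463403 , -0.00830863]), 'width': 85.93947020489999}
scene {'fov_y': 47.306011298095555, 'cx': 256.65718415451556, 'cy': 192.83252815988902, 'pose': array([[ 1.86863871e-01,  6.10237757e-01, -7.69864776e-01,
         1.67866402e+03],
       [ 9.82256328e-01, -1.03337136e-01,  1.56505404e-01,
        -2.09381921e+02],
       [ 1.59498853e-02, -7.85449754e-01, -6.18719876e-01,
         9.69476001e+02],
       [ 0.00000000e+00,  0.00000000e+00,  0.00000000e+00,
         1.00000000e+00]]
[... 179 characters left out ...]
,
       [-9.99919561e-01, -2.36716287e-03, -1.24606457e-02,
         1.04129602e+01],
       [ 1.26622313e-02, -1.29436165e-01, -9.91506907e-01,
         1.50586273e+03],
       [ 0.00000000e+00,  0.00000000e+00,  0.00000000e+00,
         1.00000000e+00]])}
{'fov_y': 69.1957861475064, 'cx': 257.92430343049926, 'cy': 193.76061417548425, 'tool_from_camera': array([[-5.71928303e-04, -9.61768060e-01, -2.73864695e-01,
         7.10846078e+01],
       [ 9.99999705e-01, -6.90424704e-04,  3.36298532e-04,
        -8.00289310e-01],
       [-5.12524138e-04, -2.73864421e-01,  9.61768172e-01,
        -1.42502635e+02],
       [ 0.00000000e+00,  0.00000000e+00,  0.00000000e+00,
         1.00000000e+00]])}
```

View pics/top0.png

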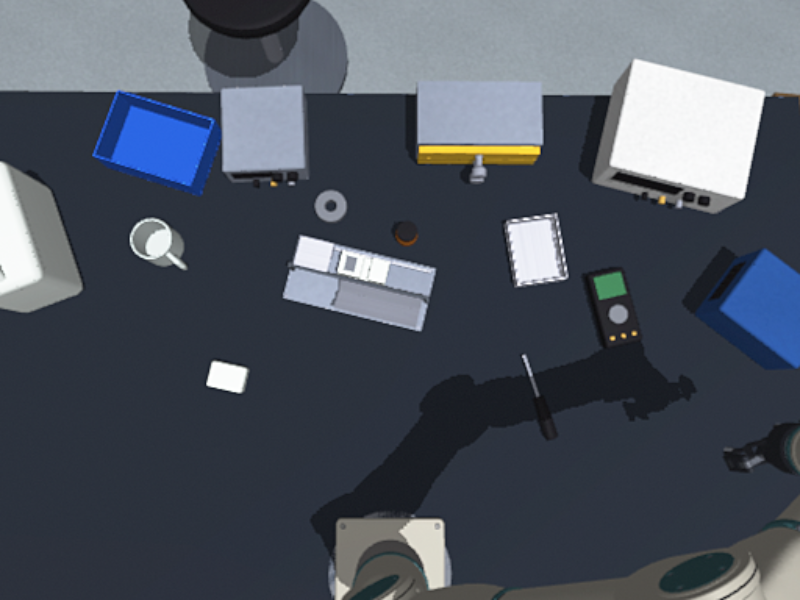

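View pics/scene0.png

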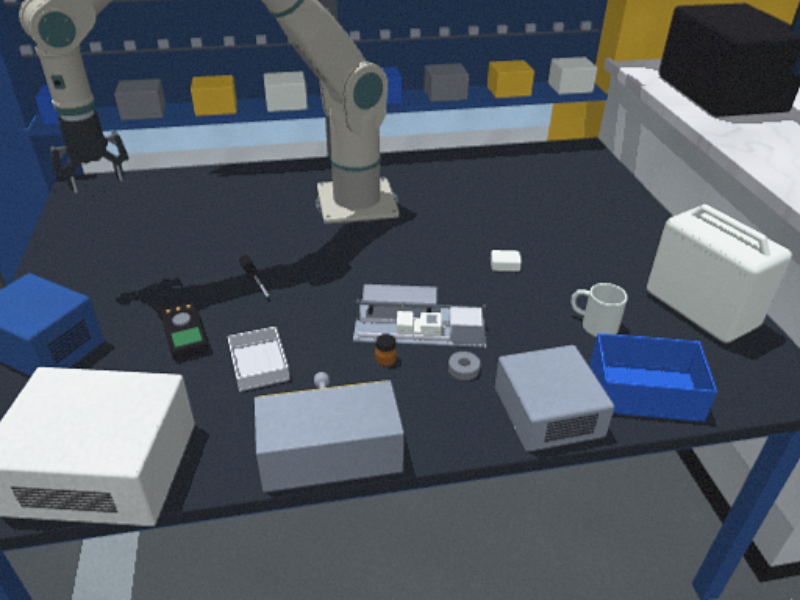

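The top view shows the bay at about (360,283) in the 800 px picture: hood end at the left (world +y), press bar on the robot side, jar and reel beyond it. I'll zoom in to get the corners.

Run:
```python
from cell import *
import cv2,numpy as np
im=get_image("top");cv2.imwrite("pics/raw.png",im)
c=im[140:220,175:285];cv2.imwrite("pics/crop.png",cv2.resize(c,None,fx=7,fy=7,interpolation=cv2.INTER_CUBIC))
m=(im.max(2)>75).astype(np.uint8)
n,l,st,ce=cv2.connectedComponentsWithStats(m)
for i in range(1,n):
    if st[i,4]>20 : print(st[i],ce[i])
k=l[180,225]; print(k)
cs,_=cv2.findContours((l==k).astype(np.uint8),0,1)
c=max(cs,key=cv2.contourArea)
print(cv2.minAreaRect(c),cv2.boxPoints(cv2.minAreaRect(c)),cv2.approxPolyDP(c,3,True)[:,0])
```

```text
[    0     0   512   137 44662] [274.47698267  52.28921678]
[167  22  14  18 170] [174.01764706  30.38235294]
[   0  103   53   97 3635] [ 20.43081155 157.15598349]
[165 114  13   6  32] [171.8125  115.84375]
[201 121  21  21 313] [211.23322684 131.25559105]
[ 323  136   41   48 1546] [342.76131953 159.82082794]
[ 83 139  37  34 854] [100.37470726 155.17213115]
[ 181  150   99   62 3887] [229.78955493 180.8353486 ]
[253 150  15   7  34] [260.76470588 153.91176471]
[ 460  159   52   77 2399] [491.49520634 195.19091288]
[380 174  21  18 283] [389.92579505 182.37809187]
[389 195  13  12 125] [395.368 200.512]
[334 226  11  28  73] [338.94520548 238.76712329]
[132 231  28  21 438] [145.29680365 240.84931507]
[507 276   5  26  99] [509.34343434 288.08080808]
[476 292  13   8  54] [481.7962963  295.16666667]
[498 317  14  16 114] [506.86842105 326.51754386]
[ 210  328  112   56 3499] [254.44527008 358.5773078 ]
[ 320  335  192   49 3518] [448.32632177 368.32148948]
9
((229.07569885253906, 180.53128051757812), (93.52178192138672, 42.67523193359375), 13.69005012512207) [[178.59332 190.19582]
 [188.69324 148.73299]
 [279.55807 170.86674]
 [269.45816 212.32957]] [[191 150]
 [182 191]
 [270 210]
 [278 171]]
```

View pics/crop.png

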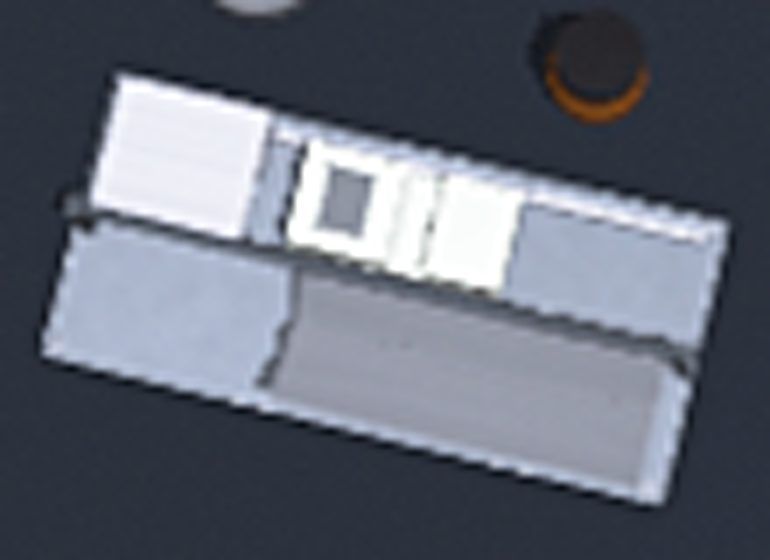

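```bash
cat > geo.py <<'E'
from cell import *
import numpy as np
from scipy.optimize import least_squares
def ray(n,px,z):
    m=camera_model(n);f=192/np.tan(np.radians(m["fov_y"]/2));P=m["pose"]
    d=P[:3,:3]@[(px[0]-m["cx"])/f,(px[1]-m["cy"])/f,1]
    return (P[:3,3]+d*(z-P[2,3])/d[2])
E
python3 - <<'E'
from geo import *
F=[((42,355),(78,94,6)),((662,503),(-205,94,6)),((730,222),(-205,-36,6)),((118,73),(66,-28,54)),((270,110),(0,-28,54))]
up=lambda c:((c[0]+.5)/7-.5+175,(c[1]+.5)/7-.5+140)
W=np.array([ray("top",up(c),b[2])[:2] for c,b in F]);B=np.array([b[:2] for _,b in F])
R=lambda t:np.array([[np.cos(t),-np.sin(t)],[np.sin(t),np.cos(t)]])
r=least_squares(lambda p:(B@R(p[2]).T+p[:2]-W).ravel(),[500,60,1.4])
print(r.x,r.fun.reshape(-1,2).round(1))
x=r.x
for n,c,z in[("rearA",(523,190),42),("rearB",(502,292),42),("frontA",(305,142),42),("frontB",(290,240),42),("jar",(600,55),55)]:
    print(n,R(x[2]).T@(ray("top",up(c),z)[:2]-x[:2]))
E
```

```text
[600.96143302 119.08122228   1.3364831 ] [[ 0.5  1.3]
 [-0.2  0. ]
 [ 1.   0.6]
 [-1.  -1.8]
 [-0.3 -0.1]]
rearA [-113.96877519  -21.82008789]
rearB [-115.58965752   23.83020295]
frontA [-16.74800468 -20.10196612]
frontB [-20.86075563  23.27670203]
jar [-132.98591088  -85.20977455]
```

The bay's mouth is at about (601, 119), yaw 1.336. The pack's rear is at bay X ≈ -114, so it needs a push of about 74 mm. I'll set the gap to 60 mm, align tool x with bay X, and approach at height.

move_arm --series '[[[0.041, -0.036, 0], -0.08], [[0.082, -0.072, 0], -0.16], [[0.123, -0.108, 0], -0.24], [[0.164, -0.144, 0], -0.32], [[0.205, -0.18, 0], -0.4]]' --claw 0.7

```text
clock: 0.78
eef_pos: [379.5, -343.1, 230.8]
tool_rot: [-3.14, -0.001, 0.823]
force: [0.7, -0.2, 0.1]
width: 59.5
```

move_arm --series '[[[0.057, -0.019, 0], -0.085], [[0.114, -0.038, 0], -0.17], [[0.171, -0.057, 0], -0.255], [[0.228, -0.075, 0.01], -0.34], [[0.285, -0.094, 0.02], -0.42]]'

```text
clock: 1.4
eef_pos: [505.0, -68.6, 211.0]
tool_rot: [-3.141, -0.001, 1.246]
force: [1.0, -0.9, -0.3]
width: 60.1
```

```bash
cat >> geo.py <<'E'
BX,BY,BT=600.96,119.08,1.3365
def bay(p):
    c,s=np.cos(BT),np.sin(BT);d=np.array(p[:2])-[BX,BY]
    return np.array([c*d[0]+s*d[1],-s*d[0]+c*d[1],p[2] if len(p)>2 else 0]).round(1)
def goto(X,Y,Z):
    s=read_state();p=bay(s["eef_pos"]);yaw=s["tool_rot"][2];a=yaw-BT
    dx,dy=X-p[0],Y-p[1]  # bay frame -> tool axes (tool down)
    tx=np.cos(a)*dx+np.sin(a)*dy;ty=np.sin(a)*dx-np.cos(a)*dy
    print("clock",s["clock"],"at",p,"rot",s["tool_rot"].round(3),"w",round(s["width"],1),"shift",np.round([tx,ty,p[2]-Z],1),"turn",round(a,3))
    c,sn=np.cos(BT),np.sin(BT);f=s["force"];print("F bay",np.round([c*f[0]+sn*f[1],-sn*f[0]+c*f[1],f[2]],1))
E
python3 -c "
from geo import *
goto(-138,36,130)"
```

```text
clock 1.4 at [-204.8   49.8  211. ] rot [-3.141e+00 -1.000e-03  1.246e+00] w 60.1 shift [67.8  7.7 81. ] turn -0.091
F bay [-0.7 -1.2 -0.3]
```

move_arm --series '[[[0.034, 0.004, 0.04], -0.045], [[0.068, 0.008, 0.081], -0.09], [[0.068, 0.008, 0.081], -0.09]]'

```text
clock: 1.78
eef_pos: [532.8, -3.2, 127.1]
tool_rot: [-3.136, -0.002, 1.341]
force: [-0.8, -0.3, -0.1]
width: 59.8
```

Run:
```python
from geo import *
import cv2
goto(-138,36,80)
cv2.imwrite("pics/w1.png",cv2.resize(get_image("wrist"),(800,600)))
```

```text
clock 1.775 at [-134.8   37.9  127.1] rot [-3.136e+00 -2.000e-03  1.341e+00] w 59.8 shift [-3.2  1.9 47.1] turn 0.005
F bay [-0.4  0.7 -0.1]
```

View pics/w1.png

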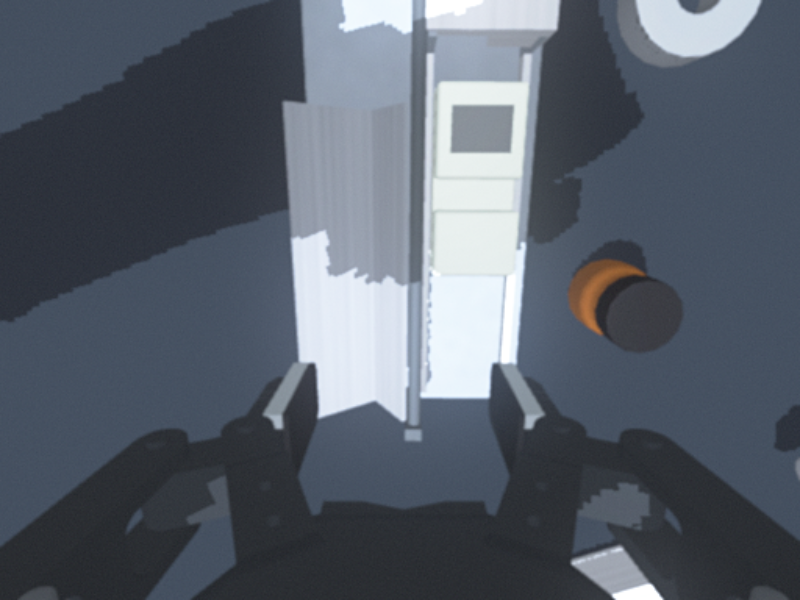

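The wrist view shows the rod (413,435) between the fingers. The pack's rear edge is at (432–517, 274), and the jar (630,300) is well clear. I'll cross-check the pack's rear edge.

Run:
```python
from geo import *
from scipy.spatial.transform import Rotation as Ro
m=camera_model("wrist");f=192/np.tan(np.radians(m["fov_y"]/2));s=read_state()
T=np.eye(4);T[:3,:3]=Ro.from_euler("xyz",s["tool_rot"]).as_matrix();T[:3,3]=s["eef_pos"];P=T@m["tool_from_camera"]
for n,c,z in[("rearL",(432,275),42),("rearR",(517,272),42),("rod",(413,420),55),("frontL",(437,82),42),("frontR",(527,82),42),("tray/plate",(425,398),6),("tipL",(292,365),127+5),("tipR",(512,365),132),("lip",(545,37),40)]:
    u,v=np.array(c)*.64; d=P[:3,:3]@[(u-m["cx"])/f,(v-m["cy"])/f,1]
    print(n,bay(P[:3,3]+d*(z-P[2,3])/d[2]))
goto(-138,36,80)
```

```text
rearL [-115.5   20.8   42. ]
rearR [-113.8  -24.8   42. ]
rod [-195.6   30.7   55. ]
frontL [-21.2  20.2  42. ]
frontR [-21.2 -22.8  42. ]
tray/plate [-208.2   21.6    6. ]
tipL [-128.    74.6  132. ]
tipR [-127.8   -1.7  132. ]
lip [ -1.6 -30.3  40. ]
clock 1.825 at [-136.8   36.9  128.6] rot [-3.138e+00 -1.000e-03  1.338e+00] w 59.7 shift [-1.2  0.9 48.6] turn 0.001
F bay [-0.3  0.4  0.4]
```

move_arm --series '[[[-0.001, 0.001, 0.03], 0], [[-0.001, 0.001, 0.055], 0], [[-0.001, 0.001, 0.075], 0], [[-0.001, 0.001, 0.085], 0], [[-0.001, 0.001, 0.09], 0]]'

```text
clock: 2.45
eef_pos: [534.1, -7.4, 39.1]
tool_rot: [-3.139, -0.0, 1.337]
force: [0.3, -0.1, 0.8]
width: 60.3
```

```bash
python3 -c "
from geo import *
goto(-138,35.5,24)"
```

```text
clock 2.45 at [-138.6   35.6   39.1] rot [-3.139 -0.     1.337] w 60.3 shift [ 0.6  0.1 15.1] turn 0.0
F bay [-0.  -0.3  0.8]
```

move_arm --series '[[[0, 0, 0.003], 0], [[0, 0, 0.006], 0], [[0, 0, 0.01], 0], [[0, 0, 0.014], 0], [[0, 0, 0.014], 0]]'

```text
clock: 3.08
eef_pos: [538.5, -8.5, 26.2]
tool_rot: [3.136, -0.002, 1.336]
force: [5.7, -3.1, 6.1]
width: 59.9
```

Run:
```python
from geo import *
import cv2
goto(-138,35.5,24)
cv2.imwrite("pics/s2.png",cv2.resize(get_image("scene")[150:260,190:340],None,fx=5,fy=5,interpolation=cv2.INTER_CUBIC))
```

```text
clock 3.075 at [-138.6   31.1   26.2] rot [ 3.136e+00 -2.000e-03  1.336e+00] w 59.9 shift [ 0.6 -4.4  2.2] turn -0.001
F bay [-1.7 -6.3  6.1]
```

View pics/s2.png

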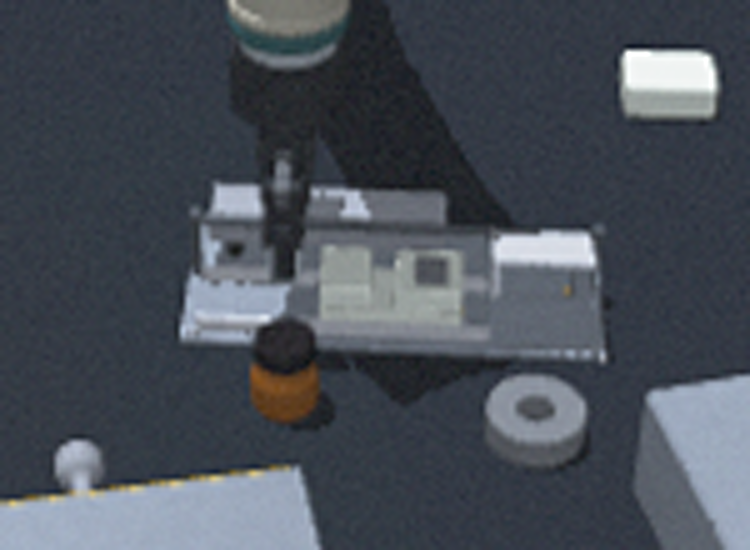

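move_arm --series '[[[0, -0.007, 0.004], 0], [[0, -0.009, 0.008], 0], [[0, -0.009, 0.011], 0], [[0, -0.009, 0.011], 0]]'

```text
clock: 3.62
eef_pos: [534.7, -6.5, 17.8]
tool_rot: [3.127, -0.004, 1.335]
force: [5.7, -2.1, 17.4]
width: 59.8
```

Run:
```python
from geo import *
import cv2
goto(-138,35.5,15)
cv2.imwrite("pics/s3.png",cv2.resize(get_image("scene")[170:235,215:325],None,fx=7,fy=7,interpolation=cv2.INTER_CUBIC))
```

```text
clock 3.625 at [-137.5   35.3   17.8] rot [ 3.127 -0.004  1.335] w 59.8 shift [-0.5 -0.2  2.8] turn -0.001
F bay [-0.7 -6.  17.4]
```

View pics/s3.png

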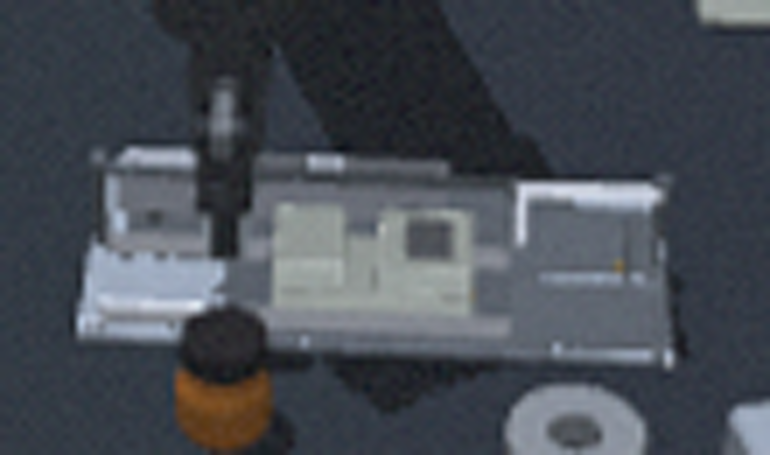

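The hood is open: the bar force jumped to 17 N at TCP z 17.8, which is the hard stop, and in the view the cover is tilted up with the interior visible (600,230). Next is the push, keeping the bar pressed.

move_arm --series '[[[0.004, -0.004, 0.002], 0], [[0.009, -0.004, 0.002], 0], [[0.014, -0.004, 0.002], 0], [[0.019, -0.004, 0.002], 0], [[0.025, -0.004, 0.002], 0]]'

```text
clock: 4.3
eef_pos: [535.9, 11.6, 17.6]
tool_rot: [3.127, 0.005, 1.331]
force: [-2.3, -13.9, 22.0]
width: 59.6
```

```bash
python3 -c "
from geo import *
goto(-51,35.5,18)"
```

```text
clock 4.3 at [-119.6   38.3   17.6] rot [3.127 0.005 1.331] w 59.6 shift [68.6  2.4 -0.4] turn -0.006
F bay [-14.1  -1.   22. ]
```

move_arm --series '[[[0.009, 0.001, 0.001], 0], [[0.015, 0.001, 0.001], 0], [[0.021, 0.001, 0.001], 0], [[0.027, 0.001, 0.001], 0], [[0.033, 0.001, 0.001], 0]]'

```text
clock: 4.92
eef_pos: [542.5, 36.5, 17.7]
tool_rot: [3.129, 0.015, 1.327]
force: [-4.1, -12.0, 19.1]
width: 59.6
```

Run:
```python
from geo import *
import cv2
goto(-51,35.5,18)
cv2.imwrite("pics/s4.png",cv2.resize(get_image("scene")[170:235,215:325],None,fx=7,fy=7,interpolation=cv2.INTER_CUBIC))
```

```text
clock 4.925 at [-93.8  37.7  17.7] rot [3.129 0.015 1.327] w 59.6 shift [42.8  1.8 -0.3] turn -0.01
F bay [-12.6   1.2  19.1]
```

View pics/s4.png

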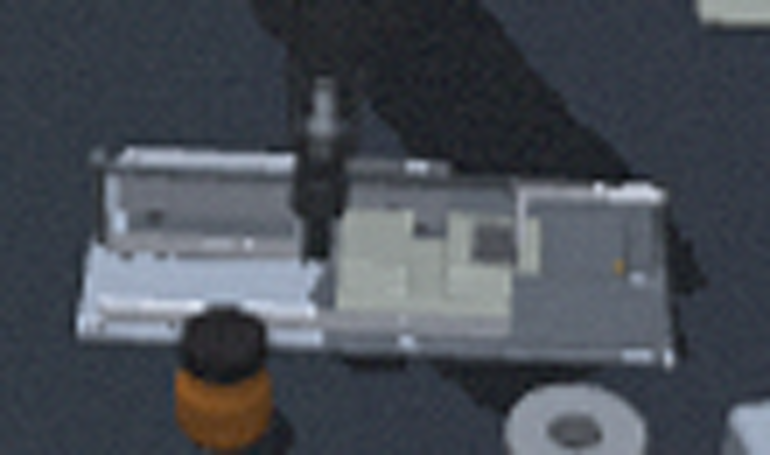

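The pack is moving straight, with its front now past the mouth at (540,250) under the open hood. I'll continue.

move_arm --series '[[[0.012, 0.001, 0.001], -0.01], [[0.018, 0.001, 0.001], -0.01], [[0.024, 0.001, 0.001], -0.01], [[0.03, 0.001, 0.001], -0.01], [[0.036, 0.001, 0.001], -0.01]]'

```text
clock: 5.6
eef_pos: [550.4, 65.1, 17.6]
tool_rot: [3.132, 0.025, 1.334]
force: [-3.6, -13.9, 22.2]
width: 59.8
```

```bash
python3 -c "
from geo import *
goto(-51,35.5,18)"
```

```text
clock 5.6 at [-64.2  36.6  17.6] rot [3.132 0.025 1.334] w 59.8 shift [13.2  1.1 -0.4] turn -0.003
F bay [-14.3   0.3  22.2]
```

move_arm --series '[[[0.009, 0.001, 0.001], 0], [[0.012, 0.001, 0.001], 0], [[0.015, 0.001, 0.001], 0], [[0.018, 0.001, 0.001], 0], [[0.02, 0.001, 0.001], 0]]'

```text
clock: 6.22
eef_pos: [553.5, 75.7, 17.6]
tool_rot: [3.135, 0.037, 1.33]
force: [-5.1, -17.5, 22.0]
width: 59.9
```

Run:
```python
from geo import *
import cv2
goto(-51,35.5,18)
cv2.imwrite("pics/s5.png",cv2.resize(get_image("scene")[170:235,215:325],None,fx=7,fy=7,interpolation=cv2.INTER_CUBIC))
```

```text
clock 6.225 at [-53.2  36.1  17.6] rot [3.135 0.037 1.33 ] w 59.9 shift [ 2.2  0.6 -0.4] turn -0.007
F bay [-18.2   0.9  22. ]
```

View pics/s5.png

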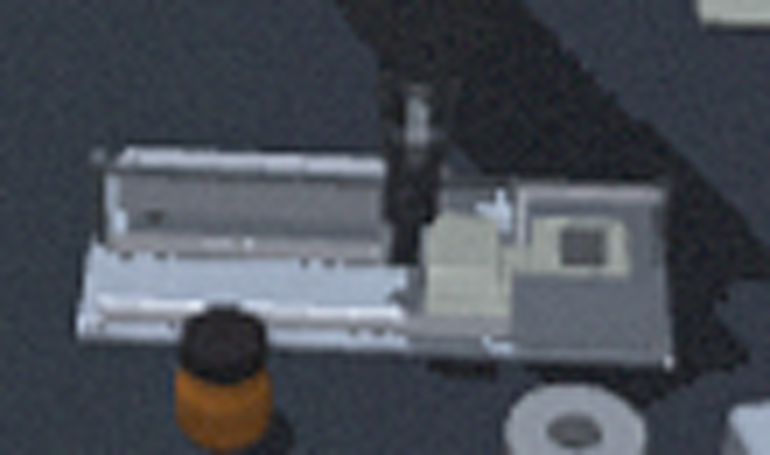

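The pack is nearly home: its groove is at about the mouth and the force is starting to rise. I'll press a little more to confirm the stop.

move_arm --series '[[[0.01, 0.001, 0.001], 0], [[0.012, 0.001, 0.001], 0], [[0.014, 0.001, 0.001], 0], [[0.014, 0.001, 0.001], 0]]'

```text
clock: 6.78
eef_pos: [553.5, 75.8, 17.5]
tool_rot: [3.141, 0.056, 1.322]
force: [-6.6, -22.0, 24.9]
width: 59.9
```

```bash
python3 -c "
from geo import *
goto(-51,35.5,18)"
```

```text
clock 6.775 at [-53.1  36.1  17.5] rot [3.141 0.056 1.322] w 59.9 shift [ 2.1  0.6 -0.5] turn -0.015
F bay [-22.9   1.3  24.9]
```

The pack stopped dead against the back stop: no motion while the push rose from 14 to 23 N. I'll back off the pack while still holding the bar and verify before releasing.

move_arm --series '[[[-0.005, 0, 0.0015], 0], [[-0.012, 0, 0.0015], 0], [[-0.018, 0, 0.0015], 0], [[-0.024, 0, 0.0015], 0], [[-0.026, 0, 0.0015], 0]]'

```text
clock: 7.4
eef_pos: [548.0, 52.6, 18.2]
tool_rot: [3.139, 0.053, 1.322]
force: [1.6, 3.6, 4.9]
width: 60.2
```

Run:
```python
from geo import *
import cv2
goto(-51,35.5,18)
def proj(n,b):
    c,s=np.cos(BT),np.sin(BT);w=[BX+c*b[0]-s*b[1],BY+s*b[0]+c*b[1],b[2],1]
    m=camera_model(n);f=192/np.tan(np.radians(m["fov_y"]/2));q=np.linalg.inv(m["pose"])@w
    return m["cx"]+f*q[0]/q[2],m["cy"]+f*q[1]/q[2]
im=cv2.resize(get_image("scene")[170:235,215:325],None,fx=7,fy=7,interpolation=cv2.INTER_CUBIC)
for b in[(-40,-23,42),(-40,-23,6),(0,-17.5,88),(66,-17.5,88)]:
    u,v=proj("scene",b);p=(round((u-215+.5)*7),round((v-170+.5)*7));print(b,p);cv2.circle(im,p,3,(0,0,255),1)
cv2.imwrite("pics/s6.png",im)
```

```text
clock 7.4 at [-76.9  36.1  18.2] rot [3.139 0.053 1.322] w 60.2 shift [25.9  0.2  0.2] turn -0.014
F bay [ 3.8 -0.8  4.9]
(-40, -23, 42) (435, 269)
(-40, -23, 6) (431, 327)
(0, -17.5, 88) (526, 188)
(66, -17.5, 88) (670, 194)
```

View pics/s6.png

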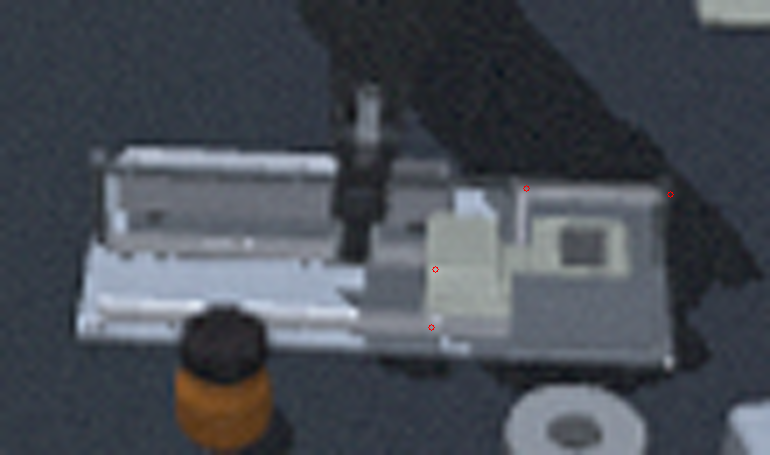

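Relative to the open hood edge, the pack's rear sits at the home position to within about 1 mm; all the predicted dots share the same small camera offset. The fingers are clear of the pack, so I'll raise straight up.

move_arm --series '[[[0, 0, -0.008], 0], [[0, 0, -0.018], 0], [[0, 0, -0.03], 0], [[0, 0, -0.05], 0], [[0, 0, -0.08], 0]]'

```text
clock: 8.07
eef_pos: [548.1, 56.3, 98.7]
tool_rot: [3.141, 0.054, 1.322]
force: [0.5, -0.4, 0.5]
width: 59.6
```

move_arm --series '[[[0, 0, -0.05], 0], [[-0.01, 0, -0.1], 0], [[-0.05, -0.02, -0.13], 0], [[-0.1, -0.04, -0.13], 0], [[-0.15, -0.06, -0.13], 0]]'

```text
clock: 8.7
eef_pos: [453.6, -68.6, 237.7]
tool_rot: [3.139, 0.054, 1.322]
force: [1.0, -0.6, -1.1]
width: 59.8
```

Run:
```python
from geo import *
import cv2
goto(-51,35.5,18)
a=cv2.resize(get_image("scene")[150:260,180:340],(780,536),interpolation=cv2.INTER_CUBIC)
cv2.imwrite("pics/s7.png",a)
cv2.imwrite("pics/t7.png",cv2.resize(get_image("top")[115:225,80:290],None,fx=3.7,fy=3.7,interpolation=cv2.INTER_CUBIC))
```

```text
clock 8.7 at [-216.7   99.7  237.7] rot [3.139 0.054 1.322] w 59.8 shift [166.6  61.8 219.7] turn -0.015
F bay [-0.4 -1.1 -1.1]
```

View pics/s7.png

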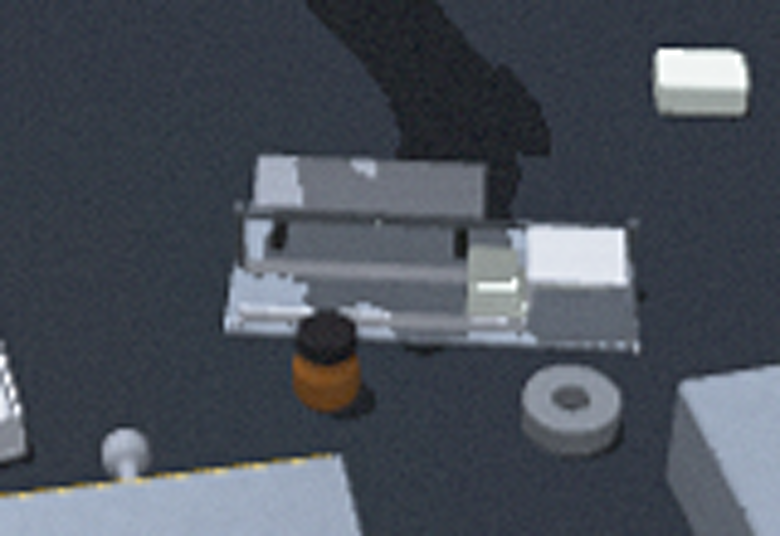

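View pics/t7.png

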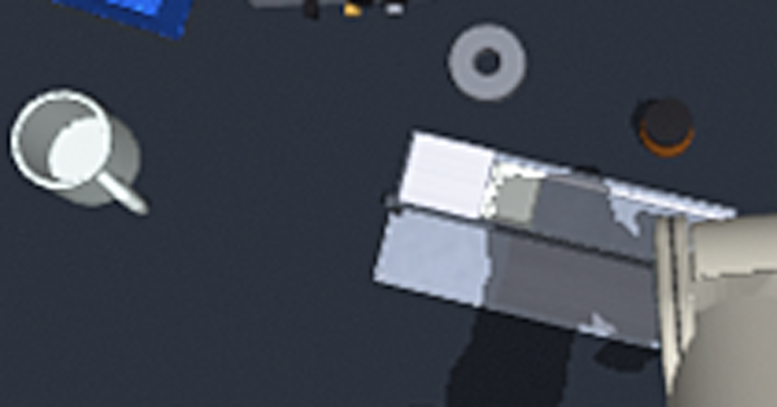

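The hood is closed with its cover flat at (578,255), as at the start. About 40 mm of the pack shows at (495,280), and the jar and reel have not moved.

```bash
python3 -c "
from cell import *
print(finish_job(),read_state()['force'])"
```

```text
the job is handed in; nothing more can be done
the job is handed in; nothing more can be done
```

The pack is home in the test bay and the hood has closed over it. I pressed the bar down to its hard stop with one fingertip and pushed the pack about 74 mm with the other. Then I backed off while still holding the bar, and lifted clear. The job was handed in just after 8.7 s.

**Checks that passed:**
- **Pack home:** the pack stopped moving while the push force rose from about 14 to 23 N. Its rear end lined up with the home position to within about 1 mm, measured against the open hood edge.
- **Hood closed:** the cover lies flat as it did at the start, with about 40 mm of pack outside. The lip itself can't be seen in the pictures, so I take it to be in the groove from the flat cover.
- **Robot clear:** the last reading was about 1 N with the arm raised, the same as noise.
- **Bystanders:** the jar, reel, mug and charger looked unmoved. The meter, screwdriver and parts tray were largely or wholly outside my last views, but the arm only passed over that area, more than 200 mm up.

**Small disagreements:**
- **Camera offset:** predicted points in the scene camera sat 2–3 mm to one side of what it showed, about the stated calibration error.
- **Tool position and tilt:** the tool ended the push about 2 mm short of the expected position and tilted by about 0.05 rad under load.

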